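# Fit a keyed diamond lap to the graver hone and hold it down

## Task

Fit the copper-faced diamond lap to the graver hone: slide the lid of the wooden case fully open, lift the lap out by its black knob and push its keyed shaft down into the hone's hub, turning it until the key slips into the keyway, then keep pushing against the ejector spring until the disc is fully home on the hub. Finish while still holding it pressed down like that, so that the set screw can be tightened; do not let go, leave the lid open, and do not knock over the jar or the bottle.

Things in the scene. Friction and masses are not known exactly. Their poses are not given: they have to be found in the camera images.
- lap_case: Fixed wooden case, 100 x 100 mm, origin under its centre. Walls 6 mm thick and 74 mm high, 65 mm on its -x side (towards the robot) where the lid runs out. Inside, only the lap: it stands upright in the middle, disc on a blue insert 31 mm above the bench, shaft in a 30 mm square well. A desk lamp's black head hangs over x 0.09 to 0.26, y 0.15 to 0.51, z 0.43 to 0.53: keep the arm clear of it.
- lid_grip (a point): Centre of the dark wooden pull bar on the case's light wooden sliding lid: 44 mm long (its y), 12 mm wide (its x), 18 mm high. The lid's top face, on which the bar stands, is 9 mm below this point and 71 mm above the bench. The lid slides open along its own -x, towards the robot.
- lid (a joint): Travel of the lid in m: 0 closed, 0.084 fully open (end stop). It slides with about 1 N of friction and stays where it is left.
- lap_grip (a point): Centre of the lap's upright knurled round black knob, 26 mm in diameter, 22 mm high. Under it an aluminium boss, 37 mm in diameter, 3 mm high, then the copper-faced disc, 72 mm in diameter, 5 mm thick, its underside 19 mm below this point, then the shaft. z up; x points as the key does, and so do white lines on knob and disc. 140 to 240 g in all.
- lap_tip (a point): Tip of the lap's shaft, on its axis, 45 mm below the knob's centre; axes as lap_grip. The shaft is 16 mm in diameter and 26 mm long, its last 6 mm a cone narrowing to 8 mm. A brass key, 6 mm wide, stands 4 mm out of the shaft on the +x side, from 8 to 23 mm above the tip.
- hub_mouth (a point): Centre of the mouth of the hone's steel hub, on its top face, 66 mm above the bench; z up out of the bore, x towards the keyway. Hub 40 mm in diameter, 16 mm above the deck of the fixed hone (white, aluminium deck 122 x 116 mm). Bore 18.4 mm in diameter, 32 mm deep; keyway 8.4 mm wide, to 13.4 mm from the axis. Home, lap_grip is 19 mm above this point.
- hub (a joint): Angle of the hub about its upright axis in rad, growing anticlockwise from above; 0 would have the keyway on the hone's far side (away from the robot). It starts between 0.75 and 1.1 and is stiff to turn (0.15 N m), so the lap is turned rather than the hub.
- ejector (a joint): Brass spring ejector in the bore, travel in m: 0 at rest, its top 14 mm below the mouth; -0.012 with the lap home. It pushes back with 3 N at first touch and 9 N at home; let go, the lap is pushed up again.
- cork_jar: Bystander: glass jar with a cork, 60 mm in diameter, 84 mm high, standing behind the work; origin under its centre.
- alcohol_bottle: Bystander: white squeeze bottle, 72 mm in diameter, 183 mm high, standing at the back; origin under its centre.

How it is judged:
By the outcome, as a careful person would: the job done as asked, in the order asked, and still so for the second after the job is handed in, while the arm keeps its last pose, push and grip.
It also fails if it takes over 50 s, if anything falls off the work surface, if the arm or the gripper's body presses on something with over 40 N, if the wrist force passes 120 N, or if a joint passes its speed limit or range.

## Robot

A 7-joint arm with a two-finger parallel gripper is mounted at the origin on a cart in front of the work surface, level with it; the furniture and walls round the work are solid. World frame = base frame: x ahead of the robot, y to its left, z up, the work surface at z = 0. Lengths are in m, angles in rad, forces in N, time in s.
With the tool pointing down it reaches from about 0.4 to 0.85 m from the base axis. Payload 10.4 kg.
Tool frame: the origin (TCP) lies midway between the tips of the shut fingers; the grasp point (between the pads) lies 19 mm behind it; z points along the fingers, y is the line along which they close (so a half turn about z gives the same grasp; the last joint's range is limited). The gripper opens to 87 mm and grips with 3 to 60 N. Pads are 19 mm wide; open, the fingers measure 117 mm over their backs; the gripper's body (75 mm by 190 mm) begins 51 mm behind the grasp point.
Start: joints at [-0.698, 0.332, -0.065, 1.46, 0.022, 1.35, -0.088], TCP at [0.488, 0.391, 0.223] pointing down, gripper open.
Joint ranges: [-2.6, 2.6], [-0.5, 2.12], [-1.47, 1.34], [0.16, 2.42], [-1.27, 4.41], [0.06, 2.06], [-2.6, 2.6]. Speed limits (rad/s): [2.22, 2.22, 2.79, 2.79, 3.14, 3.14, 3.14].

## Interface

Orientations are given as a unit quaternion [w, x, y, z].
In Python, from station import env gives the robot as it stands. The module is installed in compiled form; this text tells all that it offers.
- The arm moves only by the tool move_arm, never from a script. Its argument "series" is a list that holds one entry, the list of rows, each a list of 7 numbers: the shift along the tool's x, y, z in m, then the turn, a rotation vector about the tool's x, y, z in degrees, then the opening, from 0 (shut) to 1 (fully open). A call has 1 to 20 rows; each row shifts and turns the commanded pose from where the row before left it, along the tool's axes as they then stand; what a row does not reach is not made up. A row lasts 1/8 s, in which the tool goes at most 62.5 mm and 10.7 degrees, less where a joint would pass 70% of its speed; a pose out of reach is approached as far as the arm can. A call with a gripper value outside its range is refused whole. The fingers move at their own pace and stop on an object; the grip force is fixed at half the most. Time passes only in rows, so rows that do not move let the fingers close. It gives the time, the measured TCP pose, the force, the opening and the grip force at its end, in the units of the state.
- env.read_state(): the state, without advancing time (a new reading comes with each control period).
- env.snapshot(name): name is "side" or "top"; returns (picture, depth): 400x640x3 uint8, red, green, blue; 400x640 float32, m along the optical axis (not along the pixel's ray), 0 where there is no reading.
- env.camera_model(name): a dict with "K" (3x3 intrinsics, pixels), "origin" and "orientation" of the camera in the world. Camera axes: x right, y down, z forward; pixel columns grow to the right and rows downward; lengths in m; the calibration is good to about 2 mm. A picture is of the moment at which its call begins. camera_model takes no time and is no camera call.
- env.sign_off(): hands the job in; it is judged then, once.
The state is a dict: "t": time; "q": joint angles; "qd": joint speeds; "joint_efforts": joint torques, N m; "tool_pos": TCP position; "eef_rot": TCP orientation; "force": force on the tool from outside, world axes, zero at the start; "wrist_torque": the same for the moment, N m; "width": finger opening in m; "grip_force": force on a finger pad.
Only numpy, scipy, OpenCV 4.12 (cv2) and the standard library are available. Lean on these libraries where they do the work, as an engineer would, in place of code of your own. Each camera call takes 0.05 s, during which the arm holds its last target. There are 200 camera calls.

## Working session

There is one attempt and no reset: what is moved stays moved. The work goes in short steps, Python scripts to look and compute and a tool call to move; the robot and the scene stay as the last step left them, time stands still between calls to the robot, and variables do not carry over. Pictures are saved under pics/ and viewed, at most 10 in all, crops included, and the job is handed in when it is done.

Besides the shell and the picture viewer there is one more tool, called as name([rows], argument=value, ...), one row to a line, values as JSON. move_arm: Moves the arm, as the interface text tells. Its arguments: {"type":"object","properties":{"series":{"type":"array"}},"required":["series"]}

```bash
mkdir -p pics; cat > h.py <<'E'
import numpy as np, cv2
from station import env
from scipy.spatial.transform import Rotation as R
def cam(n):
    m=env.camera_model(n); q=np.array(m["orientation"],float)
    r=R.from_quat(np.r_[q[1:],q[0]]).as_matrix() if q.size==4 else q
    return np.array(m["K"]),np.array(m["origin"]),r
def snap(n,f=None):
    p,d=env.snapshot(n)
    if f: cv2.imwrite('pics/'+f,p[:,:,::-1])
    return p,d
def cloud(n,d):
    K,o,r=cam(n); v,u=np.mgrid[:400,:640]
    c=np.stack([(u-K[0,2])/K[0,0]*d,(v-K[1,2])/K[1,1]*d,d],-1)
    w=c@r.T+o; w[d==0]=np.nan; return w
E
python3 - <<'E'
from h import *
for n in('top','side'):
    p,d=snap(n,n+'0.png'); np.save(n+'0.npy',d); K,o,r=cam(n); print(n,K.tolist(),o,r.round(3).tolist(),(d==0).mean())
s=env.read_state(); print({k:np.round(v,3).tolist() for k,v in s.items()})
E
```

```text
top [[451.1199739097945, 0.0, 319.6641470789853], [0.0, 451.1199739097945, 197.60594347383892], [0.0, 0.0, 1.0]] [0.55213754 0.15128713 0.92891822] [[0.0, -0.996, 0.09], [-1.0, -0.001, -0.014], [0.014, -0.09, -0.996]] 0.0039453125
side [[478.53375985065554, 0.0, 320.6815462688104], [0.0, 478.53375985065554, 201.21468027822382], [0.0, 0.0, 1.0]] [ 0.71362164 -0.25093845  0.85912359] [[0.98, 0.174, -0.096], [0.198, -0.86, 0.47], [-0.001, -0.48, -0.877]] 0.004203125
{'t': 0.1, 'q': [-0.698, 0.333, -0.065, 1.461, 0.022, 1.35, -0.088], 'qd': [0.0, -0.003, -0.001, -0.001, 0.0, -0.0, 0.001], 'joint_efforts': [0.002, -62.455, 0.025, -39.072, -0.061, 0.037, 0.0], 'tool_pos': [0.488, 0.39, 0.222], 'eef_rot': [-0.0, 0.433, 0.901, -0.001], 'force': [-0.665, 0.009, 0.45], 'wrist_torque': [-0.017, 0.01, -0.076], 'grip_force': 0.0, 'width': 0.087}
```

View pics/top0.png

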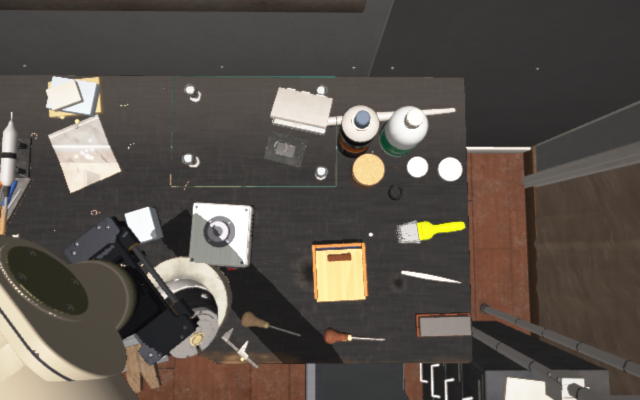

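View pics/side0.png

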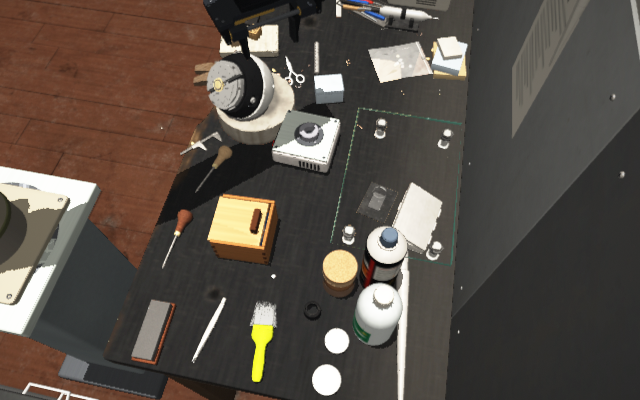

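```bash
cat > a.py <<'E'
from h import *
crops=[]
for n,b,hb,cs in(('top',(339,257),(219,231),(340,272)),('side',(256,221),(309,131),(243,229))):
    p=cv2.imread(f'pics/{n}0.png'); w=cloud(n,np.load(n+'0.npy'))
    print(n,'pt bar',w[b[1],b[0]].round(4),'hub',w[hb[1],hb[0]].round(4))
    def reg(c,r,z0,z1,lab):
        m=np.zeros(w.shape[:2],bool); m[c[1]-r:c[1]+r,c[0]-r:c[0]+r]=1
        m&=(w[...,2]>z0)&(w[...,2]<z1); q=w[m]
        rc=cv2.minAreaRect((q[:,:2]*1000).astype(np.float32))
        print(lab,len(q),'mean',q.mean(0).round(4),'medz',np.median(q[:,2]).round(4),'rect',np.round(rc[0],1),np.round(rc[1],1),round(rc[2],1))
    reg(b,18,.080,.1,'bar'); reg(cs,40,.066,.077,'lid'); reg(hb,22,.061,.075,'hub');reg(hb,45,.043,.056,'deck')
    for c in(b,hb): crops.append(cv2.resize(p[c[1]-28:c[1]+28,c[0]-36:c[0]+36],(396,296),interpolation=cv2.INTER_CUBIC))
cv2.imwrite('pics/c1.png',np.vstack([np.hstack(crops[:2]),np.hstack(crops[2:])]))
E
python3 a.py
```

```text
top pt bar [0.5175 0.1039 0.0884] hub [0.566  0.334  0.0509]
bar 154 mean [0.5174 0.104  0.089 ] medz 0.089 rect [517.5 104.8] [11.2 42.6] 0.0
lid 2702 mean [0.4861 0.1025 0.0716] medz 0.0716 rect [489.5 102.6] [106.3 100. ] 3.2
hub 279 mean [0.5655 0.3335 0.0659] medz 0.0661 rect [565.8 334.3] [39.9 38.1] 89.8
deck 3772 mean [0.5489 0.3413 0.0504] medz 0.0504 rect [549.9 347.6] [140.1 142.4] 87.4
side pt bar [0.5239 0.099  0.0894] hub [0.5684 0.3405 0.0523]
bar 173 mean [0.5208 0.1013 0.0878] medz 0.0885 rect [519.8 102.4] [13.  43.2] 2.6
lid 2627 mean [0.4906 0.0993 0.0713] medz 0.0712 rect [492.4 101.3] [106.6 100.8] 3.0
hub 216 mean [0.5687 0.3312 0.0654] medz 0.0654 rect [568.3 332.4] [37.2 41.2] 11.6
deck 3138 mean [0.5425 0.3468 0.05  ] medz 0.0501 rect [557.9 366. ] [182.3 204.9] 13.6
```

View pics/c1.png

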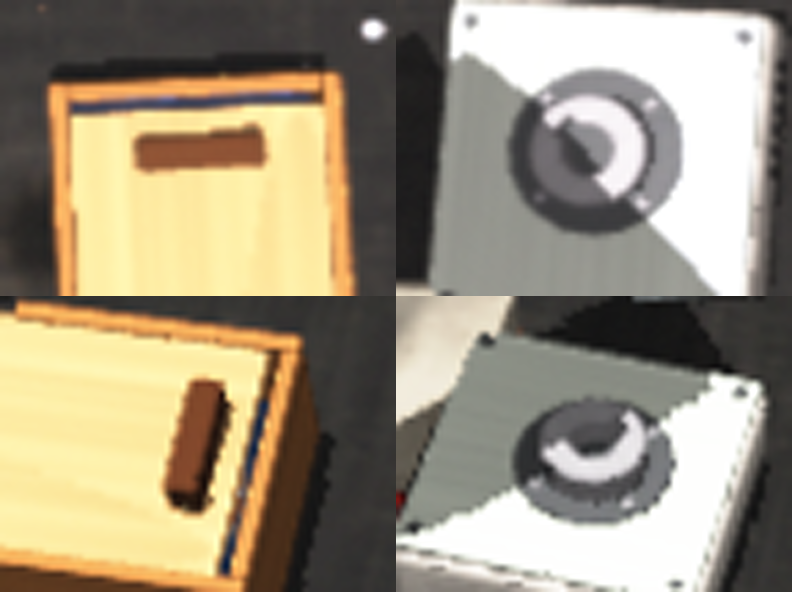

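```bash
cat >> h.py <<'E'
def plan(xyz,th):
    "rotation (deg, tool axes), then shift in turned tool axes"
    s=env.read_state(); q=s["eef_rot"]; r0=R.from_quat(np.r_[q[1:],q[0]])
    t=np.radians(th); y=[np.cos(t),np.sin(t),0]; z=[0,0,-1]; M=np.stack([np.cross(y,z),y,z],1)
    print('rot',np.degrees((r0.inv()*R.from_matrix(M)).as_rotvec()).round(2),'shift mm',(M.T@(np.array(xyz)-s["tool_pos"])*1000).round(1),'q7',round(s["q"][6],3),'pos',np.round(s["tool_pos"],4),'t',s["t"],'F',np.round(s["force"],1),'w',round(s["width"],4))
E
python3 - <<'E'
from h import *
plan([.5185,.1035,.12],3.1)
w=cloud('top',np.load('top0.npy'));u=w[190:275,175:265].reshape(-1,3)
m=(u[:,2]>.062)&(u[:,2]<.07)&(np.hypot(u[:,0]-.566,u[:,1]-.3335)<.023)
c,r=cv2.minEnclosingCircle((u[m,:2]*1000).astype(np.float32));print(c,r)
for n in('top','side'):
    w=cloud(n,np.load(n+'0.npy')).reshape(-1,3)
    c=[.567,.3335] if n=='top' else [.567,.3325]
    dx=w[:,0]-c[0];dy=w[:,1]-c[1];rr=np.hypot(dx,dy)*1000;k=rr<15
    for i in np.where(k&(w[:,2]<.063)&(rr>8.5))[0]: print(n,rr[i].round(1),np.degrees(np.arctan2(dy[i],dx[i])).round(0),w[i,2].round(4))
E
```

```text
rot [-7.000e-02  3.000e-02  3.557e+01] shift mm [-288.1   15.3  101.8] q7 -0.088 pos [0.4877 0.3903 0.2218] t 0.1 F [-0.7  0.   0.4] w 0.0873
(566.0604248046875, 334.3826904296875) 20.155731201171875
top 13.3 39.0 0.0599
top 13.7 52.0 0.0577
top 13.2 49.0 0.0524
top 12.1 44.0 0.0509
top 14.6 63.0 0.0564
top 13.5 60.0 0.0535
top 12.4 57.0 0.0504
top 10.4 50.0 0.053
top 8.9 41.0 0.0538
top 13.0 69.0 0.0599
top 12.6 68.0 0.0534
top 11.2 65.0 0.0518
top 9.6 60.0 0.0513
top 10.8 76.0 0.0587
top 10.6 74.0 0.0513
top 8.6 71.0 0.0519
top 10.3 86.0 0.0595
top 9.4 85.0 0.0547
top 8.8 84.0 0.0488
top 10.0 97.0 0.0609
top 9.8 96.0 0.053
top 10.1 108.0 0.0618
top 10.4 107.0 0.0519
top 10.7 118.0 0.0626
top 10.7 117.0 0.0538
top 9.1 123.0 0.0534
top 10.6 130.0 0.0598
top 10.2 132.0 0.0533
top 8.9 140.0 0.0534
top 10.5 147.0 0.0529
top 9.7 155.0 0.0514
top 8.9 170.0 0.0544
top 8.8 -178.0 0.054
side 10.4 107.0 0.0622
side 12.5 66.0 0.0626
side 9.5 134.0 0.0619
side 9.7 108.0 0.0599
side 10.5 96.0 0.0588
side 10.0 83.0 0.06
side 10.0 70.0 0.0613
side 11.7 63.0 0.0604
side 14.5 62.0 0.0578
side 9.0 122.0 0.0581
side 11.8 107.0 0.0536
side 10.0 96.0 0.056
side 10.0 84.0 0.0566
side 10.8 73.0 0.0567
side 11.3 62.0 0.0577
side 14.8 63.0 0.0538
side 8.9 138.0 0.0563
side 8.9 123.0 0.0547
side 10.1 109.0 0.0525
side 9.4 96.0 0.0534
side 9.5 83.0 0.0539
side 11.0 74.0 0.0529
side 10.5 58.0 0.0556
side 13.4 58.0 0.053
side 8.6 159.0 0.0563
side 9.0 123.0 0.0513
side 8.9 67.0 0.0526
side 10.2 57.0 0.0527
side 11.2 45.0 0.0541
```

move_arm([
  [[0,0,0,0,0,8.9,0.5],[0,0,0,0,0,8.9,0.5],[0,0,0,0,0,8.9,0.5],[0,0,0,0,0,8.9,0.5],[-0.036,0.002,0.012,0,0,0,0.5],[-0.036,0.002,0.012,0,0,0,0.5],[-0.036,0.002,0.012,0,0,0,0.5],[-0.036,0.002,0.012,0,0,0,0.5],[-0.036,0.002,0.012,0,0,0,0.5],[-0.036,0.002,0.012,0,0,0,0.5],[-0.036,0.002,0.012,0,0,0,0.5],[-0.036,0.002,0.012,0,0,0,0.5],[0,0,0,0,0,0,0.5],[0,0,0,0,0,0,0.5]],
])

```text
t: 1.85
tool_pos: [0.5192, 0.1046, 0.1265]
eef_rot: [-0.0, 0.688, 0.726, 0.0]
force: [0.0, -0.7, -0.4]
width: 0.0434
grip_force: 0.0
```

```bash
python3 - <<'E'
from h import *
plan([.5185,.1035,.0775],3.1)
E
```

```text
rot [-0.01 -0.02 -0.  ] shift mm [-1.  -0.8 49. ] q7 -0.2 pos [0.5192 0.1046 0.1265] t 1.85 F [ 0.  -0.7 -0.4] w 0.0434
```

move_arm([
  [[-0.001,-0.001,0.02,0,0,0,0.5],[0,0,0.02,0,0,0,0.5],[0,0,0.008,0,0,0,0.5],[0,0,0,0,0,0,0.3],[0,0,0,0,0,0,0],[0,0,0,0,0,0,0],[0,0,0,0,0,0,0],[0,0,0,0,0,0,0]],
])

```text
t: 2.85
tool_pos: [0.5187, 0.1029, 0.0789]
eef_rot: [0.0, 0.688, 0.726, 0.0]
force: [-0.7, 0.2, 3.2]
width: 0.0115
grip_force: 30.0
```

move_arm([
  [[0,-0.008,0,0,0,0,0],[0,-0.008,0,0,0,0,0],[0,-0.008,0,0,0,0,0],[0,-0.008,0,0,0,0,0],[0,-0.008,0,0,0,0,0],[0,-0.008,0,0,0,0,0],[0,-0.008,0,0,0,0,0],[0,-0.008,0,0,0,0,0],[0,-0.008,0,0,0,0,0],[0,-0.008,0,0,0,0,0],[0,-0.004,0,0,0,0,0],[0,0,0,0,0,0,0]],
])

```text
t: 4.35
tool_pos: [0.4405, 0.099, 0.0795]
eef_rot: [0.004, 0.688, 0.726, 0.006]
force: [34.4, 5.1, -26.7]
width: 0.0116
grip_force: 30.0
```

```bash
python3 - <<'E'
from h import *
print(env.read_state()['q'])
p,_=snap('top'); q,_=snap('side')
a=cv2.resize(p[220:320,280:400,::-1],(400,333),interpolation=2);b=cv2.resize(q[170:290,170:314,::-1],(400,333),interpolation=2)
cv2.imwrite('pics/c2.png',np.hstack([a,b]))
E
```

```text
[-0.46261891  0.07908194  0.14405543  2.0866415  -0.01141875  0.96219778
 -0.25927888]
```

View pics/c2.png

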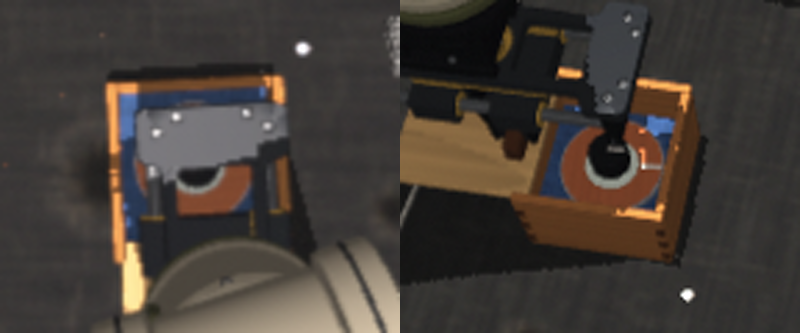

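```bash
python3 - <<'E'
from h import *
p,d=snap('side'); w=cloud('side',d); np.save('side1.npy',d)
for u,v in((211,222),(213,224),(246,221),(245,217),(205,222)): print(u,v,w[v,u].round(4),p[v,u])
K,o,r=cam('side')
for P in([.4405,.099,.08],[.4345,.0985,.08]):
    c=r.T@(np.array(P)-o); print((K@c/c[2])[:2])
plan([.4405,.099,.08],3.1)
E
```

```text
211 222 [0.4458 0.0806 0.0906] [48 28 18]
213 224 [0.4476 0.0811 0.0823] [35 21 15]
246 221 [0.5241 0.0656 0.1557] [32 32 33]
245 217 [0.5249 0.0651 0.1715] [ 9 11 11]
205 222 [0.428  0.0871 0.0706] [134 104  65]
[212.48880997 215.18491523]
[209.25898414 214.84515101]
rot [ 0.8  -0.11 -0.04] shift mm [-0.  -0.  -0.5] q7 -0.259 pos [0.4405 0.099  0.0795] t 4.5 F [ 33.3   4.4 -24.7] w 0.0117
```

move_arm([
  [[0,0.005,0,0,0,0,0],[0,0,0,0,0,0,0.5],[0,0,0,0,0,0,0.5],[0,0,-0.03,0,0,0,0.5],[0.03,0,-0.04,0,0,0,0.5],[0.05,0,-0.03,0,0,0,0.5],[0.05,0,0,0,0,0,0.5],[0.05,0,0,0,0,0,0.5],[0.04,0,0,0,0,0,0.5],[0,0,0,0,0,0,0.5]],
])

```text
t: 5.75
tool_pos: [0.4257, 0.3208, 0.1777]
eef_rot: [-0.001, 0.686, 0.728, -0.001]
force: [-0.7, -0.1, -0.6]
width: 0.0433
grip_force: 0.0
```

```bash
cat > b.py <<'E'
from h import *
plan([.5,.3,.18],3.1)
for n,b,cs in(('top',(339,290),(340,280)),('side',(211,222),(235,225))):
    p,d=snap(n); np.save(n+'2.npy',d); cv2.imwrite(f'pics/{n}2.png',p[:,:,::-1]); w=cloud(n,d)
    def reg(z0,z1,lab,x0=.3,x1=.6,y0=.04,y1=.17):
        m=(w[...,2]>z0)&(w[...,2]<z1)&(w[...,0]>x0)&(w[...,0]<x1)&(w[...,1]>y0)&(w[...,1]<y1); q=w[m]
        if len(q)<5: print(lab,'none');return
        rc=cv2.minAreaRect((q[:,:2]*1000).astype(np.float32))
        print(n,lab,len(q),q[:,0].min().round(4),q[:,0].max().round(4),'medz',np.median(q[:,2]).round(4),'rect',np.round(rc[0],1),np.round(rc[1],1),round(rc[2],1))
    reg(.08,.1,'bar',x1=.48); reg(.068,.0725,'lid',x1=.48,y0=.07,y1=.14); reg(.0725,.078,'wall');reg(.055,.064,'knob',.46,.53,.07,.14);reg(.034,.038,'disc',.45,.53,.06,.145)
    c=(340,272) if n=='top' else (240,225)
    cv2.imwrite(f'pics/k{n}.png',cv2.resize(p[c[1]-40:c[1]+40,c[0]-40:c[0]+40,::-1],(400,400),interpolation=2))
cv2.imwrite('pics/c3.png',np.hstack([cv2.imread('pics/ktop.png'),cv2.imread('pics/kside.png')]))
E
python3 b.py
```

```text
rot [-0.11  0.03  0.26] shift mm [-24.7  73.1  -2.3] q7 -0.678 pos [0.4257 0.3208 0.1777] t 5.75 F [-0.7 -0.1 -0.6] w 0.0433
top bar 168 0.4314 0.4456 medz 0.089 rect [438.6  99.6] [12.6 42.7] 2.6
top lid 1356 0.3563 0.4536 medz 0.071 rect [405.1 105. ] [96.7 68.9] 0.8
top wall 887 0.3587 0.5431 medz 0.0735 rect [450.7 100.8] [183.6  99.9] 2.7
top knob 147 0.4802 0.5067 medz 0.0608 rect [494.1 103.8] [24.3 25.7] 44.1
top disc 663 0.4512 0.529 medz 0.0363 rect [490.1 102.3] [81.3 78. ] 87.8
side bar 176 0.435 0.4493 medz 0.0883 rect [441.6  98.5] [13.3 43.4] 3.3
side lid 1292 0.3593 0.4576 medz 0.0707 rect [408.4 105. ] [98.3 69.9] 0.1
side wall 639 0.3612 0.5477 medz 0.0736 rect [453.9  99.2] [183.  101.1] 3.0
side knob 158 0.4831 0.51 medz 0.0608 rect [496.3 101.7] [26.1 25.7] 19.1
side disc 586 0.4501 0.5297 medz 0.0361 rect [490.1 108.5] [79.3 73.3] 0.6
```

View pics/c3.png

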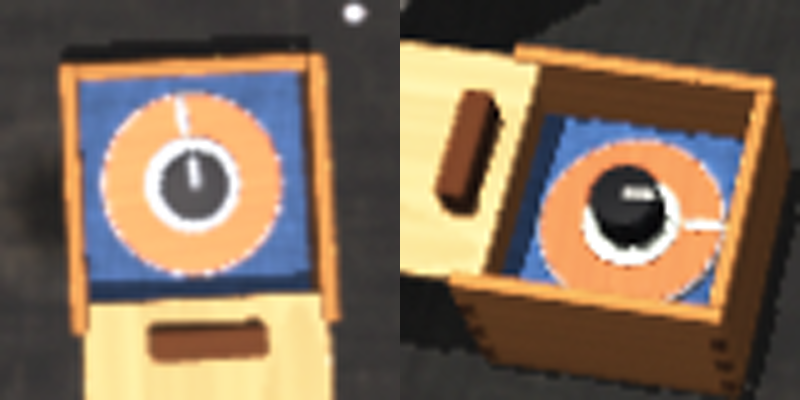

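```bash
cat > m.py <<'E'
from h import *
import sys
def ln(n):
    p=cv2.imread(f'pics/{n}2.png').astype(int); w=cloud(n,np.load(n+'2.npy'))
    c=np.array([.4935,.1035]) if n=='top' else np.array([.4965,.1017])
    dx=w[...,0]-c[0];dy=w[...,1]-c[1];rr=np.hypot(dx,dy)
    m=(rr>.021)&(rr<.0335)&(w[...,2]>.033)&(w[...,2]<.040)
    wt=np.clip(p[...,0]-np.median(p[...,0][m])-30,0,None)*m
    a=np.arctan2(dy,dx); wt=wt*(abs(a)<.7)
    print(n,'disc centre',w[m][:,:2].mean(0).round(4),'yaw',np.degrees((a*wt)[wt>0].sum()/wt.sum()).round(1),(wt>0).sum())
    m=(w[...,2]>.0635)&(w[...,2]<.069)&(abs(w[...,0]-.567)<.025)&(abs(w[...,1]-.333)<.025)
    q=w[m]; A=np.c_[2*q[:,:2],np.ones(len(q))]
    o=cv2.minEnclosingCircle((q[:,:2]*1000).astype(np.float32)); print('hub',np.round(o[0],1),round(o[1],1),len(q))
for n in('top','side'): ln(n)
plan([.4952,.1027,.12],-42)
E
python3 m.py
```

```text
top disc centre [0.4932 0.1037] yaw 8.1 20
hub [566.2 334.2] 20.2 253
side disc centre [0.4971 0.1018] yaw 11.9 19
hub [569.2 332.3] 20.1 179
rot [-3.000e-02  1.100e-01  4.509e+01] shift mm [-114.1  194.2   57.9] q7 -0.676 pos [0.4272 0.3174 0.1779] t 5.85 F [0.7 0.6 0.5] w 0.0435
```

move_arm([
  [[0,0,0,0,0,9,0.5],[0,0,0,0,0,9,0.5],[0,0,0,0,0,9,0.5],[0,0,0,0,0,9,0.5],[0,0,0,0,0,9,0.5],[-0.019,0.032,0,0,0,0,0.5],[-0.019,0.032,0,0,0,0,0.5],[-0.019,0.032,0,0,0,0,0.5],[-0.019,0.032,0.02,0,0,0,0.5],[-0.019,0.033,0.02,0,0,0,0.5],[-0.019,0.033,0.02,0,0,0,0.5],[0,0,0,0,0,0,0.5],[0,0,0,0,0,0,0.5]],
])

```text
t: 7.48
tool_pos: [0.4956, 0.1034, 0.1188]
eef_rot: [-0.0, 0.914, 0.407, 0.0]
force: [-0.6, -0.2, 0.0]
width: 0.0436
grip_force: 0.0
```

```bash
python3 - <<'E'
from h import *
plan([.4952,.1027,.042],-42)
E
```

```text
rot [-0.02 -0.01  0.  ] shift mm [-0.8  0.2 76.8] q7 -0.998 pos [0.4956 0.1034 0.1188] t 7.475 F [-0.6 -0.2  0. ] w 0.0436
```

move_arm([
  [[-0.001,0,0.02,0,0,0,0.5],[0,0,0.02,0,0,0,0.5],[0,0,0.02,0,0,0,0.5],[0,0,0.016,0,0,0,0.5],[0,0,0,0,0,0,0.5],[0,0,0,0,0,0,0],[0,0,0,0,0,0,0],[0,0,0,0,0,0,0],[0,0,0,0,0,0,0],[0,0,0,0,0,0,0]],
])

```text
t: 8.72
tool_pos: [0.4957, 0.1032, 0.0432]
eef_rot: [-0.0, 0.913, 0.407, 0.001]
force: [-1.4, -0.4, 5.7]
width: 0.025
grip_force: 30.0
```

move_arm([
  [[0,0,-0.01,0,0,0,0],[0,0,-0.02,0,0,0,0],[0,0,-0.03,0,0,0,0],[0,0,-0.03,0,0,0,0],[0,0,-0.03,0,0,0,0],[0,0,0,0,0,0,0],[0,0,0,0,0,0,0]],
])

```text
t: 9.6
tool_pos: [0.4947, 0.1029, 0.1619]
eef_rot: [-0.0, 0.913, 0.407, -0.0]
force: [-0.2, 0.2, -1.4]
width: 0.0249
grip_force: 30.0
```

```bash
python3 - <<'E'
from h import *
plan([.5677,.3333,.163],6)
E
```

```text
rot [-5.000e-02  3.000e-02 -4.793e+01] shift mm [221.5  96.7  -1.1] q7 -1.006 pos [0.4947 0.1029 0.1619] t 9.6 F [-0.2  0.2 -1.4] w 0.0249
```

move_arm([
  [[0,0,0,0,0,-9.6,0],[0,0,0,0,0,-9.6,0],[0,0,0,0,0,-9.6,0],[0,0,0,0,0,-9.6,0],[0,0,0,0,0,-9.6,0],[0.031,0.014,0,0,0,0,0],[0.032,0.014,0,0,0,0,0],[0.032,0.014,0,0,0,0,0],[0.032,0.014,0,0,0,0,0],[0.032,0.014,0,0,0,0,0],[0.032,0.014,0,0,0,0,0],[0.031,0.013,0,0,0,0,0],[0,0,0,0,0,0,0],[0,0,0,0,0,0,0]],
])

```text
t: 11.35
tool_pos: [0.5678, 0.3331, 0.1612]
eef_rot: [-0.0, 0.669, 0.743, -0.001]
force: [0.4, -0.6, -0.8]
width: 0.025
grip_force: 30.0
```

```bash
cat > v.py <<'E'
from h import *
import sys
plan([.5677,.3333,.112],6); k=[]
z=env.read_state()["tool_pos"][2]-.0432+.05
for n in('top','side'):
    p,d=snap(n); w=cloud(n,d); np.save(n+'3.npy',d); cv2.imwrite(f'pics/{n}3.png',p[:,:,::-1])
    m=(abs(w[...,0]-.567)<.05)&(abs(w[...,1]-.333)<.05)&(w[...,2]>z-.019)&(w[...,2]<z-.010)
    q=w[m]; print(n,len(q),'medz',np.median(q[:,2]).round(4),'z exp disc top',z-.014, 'c',[np.round(t,1) for t in cv2.minEnclosingCircle((q[:,:2]*1000).astype(np.float32))])
    c=(219,225) if n=='top' else (305,120)
    k.append(cv2.resize(p[c[1]-45:c[1]+45,c[0]-45:c[0]+45,::-1],(400,400),interpolation=2))
cv2.imwrite('pics/'+sys.argv[1],np.hstack(k))
E
python3 v.py c4.png
```

```text
rot [-0.11  0.09  0.05] shift mm [ 0.3 -0.1 49.2] q7 -0.475 pos [0.5678 0.3331 0.1612] t 11.35 F [ 0.4 -0.6 -0.8] w 0.025
top 309 medz 0.1544 z exp disc top 0.15395131638983572 c [array([568. , 311.2]), np.float64(27.5)]
side 538 medz 0.1547 z exp disc top 0.15395131638983572 c [array([569., 332.]), np.float64(37.2)]
```

View pics/c4.png

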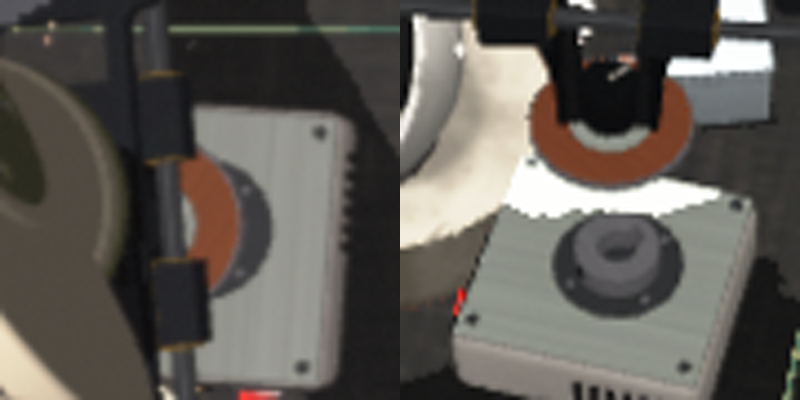

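```bash
cat > u.py <<'E'
from h import *
def unw(n,f,c,z,h,S=260):
    K,o,r=cam(n); p=cv2.imread(f)
    g=np.linspace(h,-h,S); X,Y=np.meshgrid(g,g,indexing='ij')  # row: +x up, col: +y left
    P=np.stack([c[0]+X,c[1]+Y,np.full_like(X,z)],-1)-o; q=P@r@K.T
    a=cv2.remap(p,(q[...,0]/q[...,2]).astype(np.float32),(q[...,1]/q[...,2]).astype(np.float32),2)
    a=cv2.normalize(a,None,0,255,cv2.NORM_MINMAX)
    for t in range(0,360,30):
        e=[np.cos(np.radians(t)),np.sin(np.radians(t))]
        l=lambda k:(int(S/2-k*S/2*e[1]),int(S/2-k*S/2*e[0]))
        cv2.line(a,l(.93),l(1),(0,255,0) if t else (0,0,255),2)
    return a
z=.1612-.0432
cv2.imwrite('pics/c5.png',np.vstack([np.hstack([unw('side','pics/side3.png',(.5692,.3323),.066,.022),unw('top','pics/top2.png',(.5662,.3342),.066,.022),unw('top','pics/top0.png',(.5662,.3342),.066,.022)]),
 np.hstack([unw('side','pics/side3.png',(.569,.332),z+.061,.018),unw('top','pics/top2.png',(.4935,.1037),.036,.04),unw('top','pics/top2.png',(.494,.1037),.061,.018)])]))
E
python3 u.py
```

```text
(no output)
```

View pics/c5.png

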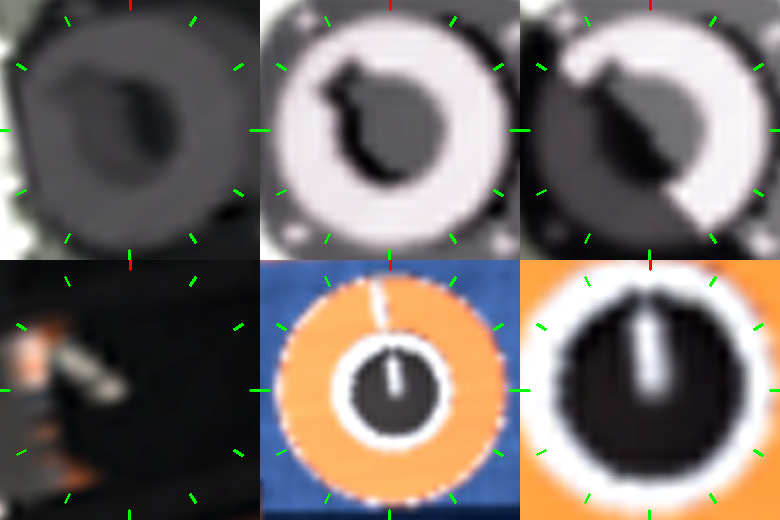

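move_arm([
  [[0,0,0,0,0,7,0],[0,0,0.02,0,0,0,0],[0,0,0.02,0,0,0,0],[0,0,0.01,0,0,0,0],[0,0,0.005,0,0,0,0],[0,0,0.005,0,0,0,0],[0,0,0,0,0,0,0],[0,0,0,0,0,0,0]],
])

```text
t: 12.45
tool_pos: [0.5685, 0.3343, 0.1031]
eef_rot: [0.0, 0.713, 0.701, 0.0]
force: [0.8, 0.8, -1.1]
width: 0.025
grip_force: 30.0
```

```bash
python3 - <<'E'
from h import *
plan([.5677,.3333,.0782],-1)
E
```

```text
rot [ 0.04 -0.03  0.08] shift mm [-1.  -0.7 24.9] q7 -0.589 pos [0.5685 0.3343 0.1031] t 12.45 F [ 0.8  0.8 -1.1] w 0.025
```

move_arm([
  [[-0.001,-0.0008,0,0,0,0,0],[0,0,0.003,0,0,0,0],[0,0,0.003,0,0,0,0],[0,0,0.003,0,0,0,0],[0,0,0,0,0,0,0]],
])

```text
t: 13.08
tool_pos: [0.5673, 0.3332, 0.0932]
eef_rot: [-0.0, 0.713, 0.701, -0.0]
force: [-0.5, 1.4, -2.8]
width: 0.0249
grip_force: 30.0
```

move_arm([
  [[0,0,0.003,0,0,0,0],[0,0,0.003,0,0,0,0],[0,0,0.002,0,0,0,0],[0,0,0,0,0,0,0],[0,0,0,0,0,0,0]],
])

```text
t: 13.7
tool_pos: [0.5675, 0.3332, 0.0859]
eef_rot: [0.0, 0.713, 0.701, 0.0]
force: [-0.0, 0.5, 2.1]
width: 0.0247
grip_force: 30.0
```

move_arm([
  [[0,0,0.003,0,0,0,0],[0,0,0.003,0,0,0,0],[0,0,0.002,0,0,0,0],[0,0,0,0,0,0,0]],
])

```text
t: 14.2
tool_pos: [0.5676, 0.3333, 0.0782]
eef_rot: [0.0, 0.713, 0.701, 0.0]
force: [-3.4, -0.9, 9.9]
width: 0.025
grip_force: 30.0
```

move_arm([
  [[0,0,0.001,0,0,0,0],[0,0,0.001,0,0,0,0],[0,0,0,0,0,0,0],[0,0,0,0,0,0,0]],
])

```text
t: 14.7
tool_pos: [0.5677, 0.3333, 0.0781]
eef_rot: [-0.0, 0.713, 0.701, 0.001]
force: [-8.7, -4.6, 23.7]
width: 0.0248
grip_force: 30.0
```

```bash
python3 v.py c6.png; python3 - <<'E'
from h import *
for n in('side','top'):
    w=cloud(n,np.load(n+'3.npy')); x=np.hypot(w[...,0]-.568,w[...,1]-.333); m=(x>.022)&(x<.034)&(w[...,2]>.06)&(w[...,2]<.08)
    print(n,m.sum(),np.median(w[m][:,2]))
    m=(abs(w[...,1]-.1)<.03)&(abs(w[...,0]-.44)<.02)&(w[...,2]>.08)&(w[...,2]<.1); print('bar',m.sum(),w[m].mean(0).round(4))
E
```

```text
rot [ 0.06 -0.06 -6.93] shift mm [ -0.    0.  -33.9] q7 -0.588 pos [0.5677 0.3333 0.0781] t 14.7 F [-8.7 -4.6 23.7] w 0.0248
top 224 medz 0.0715 z exp disc top 0.07089550777502358 c [array([564.8, 308.8]), np.float64(25.6)]
side 455 medz 0.0714 z exp disc top 0.07089550777502358 c [array([567.9, 332.4]), np.float64(37.0)]
side 273 0.07129207987185238
bar 175 [0.4426 0.0977 0.0878]
top 156 0.07144221613876928
bar 171 [0.4393 0.0999 0.0887]
```

View pics/c6.png

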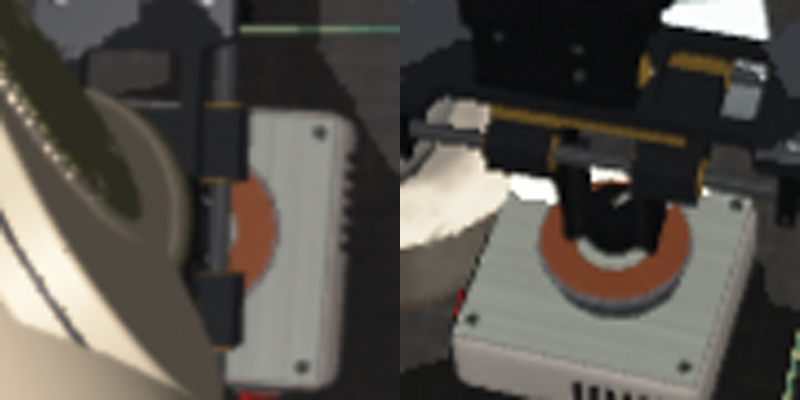

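The side view shows the disc seated flat on the hub. Its top is at z ≈ 0.071 (home), the fingers are still on the knob, and the lid is still open.

```bash
python3 -c "
from station import env
print(env.sign_off())"
```

```text
the job is handed in; nothing more can be done
None
```

The lap is keyed into the hub and fully home (disc top about 71 mm above the bench), still gripped and pressed down with about 24 N. The lid is open to its end stop, the arm stayed away from the jar and bottle, and the job was handed in at about 15 s.

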